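# Turn the loaded tote, then stack the second one on it

## Robot

A 7-joint arm with a two-finger parallel gripper is mounted at the origin on a cart in front of the work surface, level with it; the furniture and walls round the work are solid. World frame = base frame: x ahead of the robot, y to its left, z up, the work surface at z = 0. Lengths are in m, angles in degrees, forces in N, time in s.
With the tool pointing down it reaches from about 0.425 to 0.875 m from the base axis. Payload 8.4 kg.
Tool frame: the origin (TCP) lies at the very end of the fingers, on their centre line; the grasp point (between the pads) lies 19 mm behind it; z points along the fingers, y is the line along which they close (so a half turn about z gives the same grasp; the last joint's range is limited). The gripper opens to 85 mm and grips with 20 to 120 N. Pads are 22 mm wide; open, the fingers measure 114 mm over their backs; the gripper's body (76 mm by 85 mm) begins 54 mm behind the grasp point. The pads swing forward as they close: fully open they stand 13 mm farther back than shut.
Start: joints at [57.8, 19.091, 2.286, 83.961, -0.768, 76.965, -3.352], TCP at [0.29, -0.582, 0.231] pointing down, gripper open.
Joint ranges: [-147.57, 147.57], [-21.85, 119.76], [-74.77, 79.35], [14.55, 137.4], [-85.83, 265.84], [4.83, 119.75], [-152.11, 152.11]. Speed limits (degrees/s): [127.2, 127.2, 159.86, 159.86, 180, 180, 180].

## Interface

Orientations are given as a 3x3 rotation matrix whose columns are the frame's x, y, z axes.
In Python, from rig import ctrl, cams, workorder, get_obs gives the robot as it stands (ctrl), with the cameras (cams), the job (workorder) and the readings as plain functions.
- The arm moves only by the tool nudge_tcp, called as a command line: name --pt "numbers of a row" for each row, then --argument value for the rest. Schema: {"type":"object","properties":{"deltas":{"type":"array","items":{"type":"array","items":{"type":"number"},"minItems":5,"maxItems":5},"minItems":1,"maxItems":10},"only":{"type":"string"},"quiet":{"type":"boolean"},"lines":{"type":"string"}},"required":["deltas"],"additionalProperties":false}. deltas is a list of rows, 1 to 10 of them, each of 5 numbers: dx, dy, dz in m, then a turn about the tool's z in degrees, then the finger opening in m; each row shifts and turns the commanded pose from where the row before left it, along the tool's axes as they then stand; what a row does not reach is not made up. A row lasts 1/10 s, in which the tool goes at most 0.05 m and 8.59 degrees, less where a joint would pass 70% of its speed; a pose out of reach is approached as far as the arm can. The fingers move at their own pace and stop on an object; the grip force is fixed at half the most. Time passes only in rows, so rows that do not move let the fingers close. The tool returns the time, the measured TCP pose, the force, the opening and the grip force at its end. only (a regular expression) keeps the lines of the reply that match it, lines (a string "A,B") keeps lines A to B, and quiet returns only ok. Input that does not fit is refused with a message, and nothing moves.
- get_obs(): the state, without advancing time (a new reading comes with each control period).
- cams.snapshot(name): name is "scene" or "top" or "wrist"; returns a dict with "frame" (384x512x3 uint8, red, green, blue), "fx", "fy", "cx", "cy" (pixels), "rvec" (rotation vector, rad) and "tvec" (3), from world to camera coordinates, as OpenCV has them. Camera axes: x right, y down, z forward; pixel columns grow to the right and rows downward; lengths in m; the calibration is good to about 2 mm. A picture is of the moment at which its call begins. There is no depth.
- workorder.finish_job(): hands the job in; it is judged then, once.
The state is a dict: "clock": time; "joints": joint angles; "qd": joint speeds; "tau": joint torques, N m; "eef_pos": TCP position; "tcp_rot": TCP orientation; "wrist_force": force on the tool from outside, world axes, zero at the start; "torque": the same for the moment, N m; "gripper_width": finger opening in m; "gripper_force": force on a finger pad.
Only numpy, scipy, OpenCV 4.12 (cv2) and the standard library are available. Lean on these libraries where they do the work, as an engineer would, in place of code of your own. Each camera call takes 0.05 s, during which the arm holds its last target. There are 200 camera calls.

## Task

Stack the blue tote on the grey one that holds the two carved bears, with the blue tote's low open front towards the robot's side of the bench. These are 180-degree stack-nest totes: they stack, feet down in the rim seats, only when their open fronts point opposite ways; with the fronts the same way the upper one drops in and comes down on the bears. So first slide the grey tote round on the bench, without lifting or tipping it, until its open front faces away from the robot, then set the blue one gently and fully home on it with its offcut still inside, the bears standing and not pressed on, and leave the wax tin where it is.

Things in the scene. Friction and masses are not known exactly. Their poses are not given: they have to be found in the camera images.
- grey_tote: Grey stack-nest tote, 195 (x, from -95 to +100) by 160 (y) over the rim, 112 mm high, walls leaning in towards the foot. Origin: centre of its underside, z up. Open front at -x, full-height back at +x. 0.5 kg, 0.8 kg with the bears; slides under a push of 3 to 9 N. On the narrow right bench (top z = 5 mm, x 0.28 to 0.75, y -0.41 to -0.06), front roughly towards the robot or to a side
- blue_tote: Blue tote, same shape and size as the grey one, 0.4 kg, on the wide left-hand bench at any facing. Origin: centre of its underside, z up, open front at -x. Home on the grey tote (half round to it and centred) its origin is 106 mm above the grey origin; with feet still riding on the rim, 112 mm
- grey_tote_front (a point): middle of the top edge of the grey tote's open front, which is only 60 mm high and has a white card on it: x = -90, y = 0, z = 60 mm in its frame. Pushed square on near one end of a long rim, the tote swings round a point about 40 mm past its middle, on the other end's side (more or less, as the load lies)
- blue_tote_front (a point): the same point of the blue tote: x = -90, y = 0, z = 60 mm in its frame
- grey_tote_seat (a point): one of the grey tote's four seats: recesses 6 mm deep and 25 mm long in the 16 mm wide rims of the long sides, at x = -62 and +32 mm, from y = +-63 to +-75 mm (this point: floor of the one at x = +32, y = +69, z = 106 mm). At x = +62 and -32 mm the rim is open instead: channels that let a tote facing the same way nest
- blue_tote_foot (a point): one of the blue tote's four feet: 21 mm long, at x = +62 and -32 mm on both long sides, reaching out to y = +-73 mm, level with the underside (this one at x = -32, y = +69, z = 0). They enter the grey seats with 2 mm play to each side
- blue_tote_grip (a point): middle of the blue tote's grip: the straight top of a hollow ridge across the tote at x = 0; 16 mm thick along x, 102 mm long along y, 76 to 102 mm above the underside (this point at 90 mm), below the rim (112 mm), free by 45 mm on both sides. The grey tote has the same ridge, but the bears leave no room for fingers beside it
- bench_back (a point): a fixed point between the two benches towards their back edges, away from the robot; its axes are the world's (x away from the robot). Left of it a tall desk lamp stands at about x 0.66, y 0.16, its arm and shade leaning back and left to y 0.3 above the back of the bench; keep clear of it
- bear_1: rough-carved lime-wood bear, 61x63x96 mm, standing loose in one bay of the grey tote; origin under its foot, z up
- bear_2: the second such bear, in the grey tote's other bay
- offcut: hardwood offcut 45x60x45 mm standing loose in the bay of the blue tote behind the ridge (at x about +55 mm); origin centre of its underside
- wax: flat round wax tin, 77 mm across, 31 mm high, bystander at the back of the right-hand bench; origin centre of its underside

How it is judged:
By the outcome, as a careful person would: the job done as asked, in the order asked, and still so for the second after the job is handed in, with the robot touching nothing.
It also fails if it takes over 72 s, if anything falls off the work surface, if the arm or the gripper's body presses on something with over 40 N, if the wrist force passes 120 N, or if a joint passes its speed limit or range.

## Working session

There is one attempt and no reset: what is moved stays moved. The work goes in short steps, Python scripts to look and compute and a tool call to move; the robot and the scene stay as the last step left them, time stands still between calls to the robot, and variables do not carry over. Pictures are saved under pics/ and viewed, at most 10 in all, crops included, and the job is handed in when it is done.

```bash
ls; mkdir -p pics
```

Create h.py:
```python
import numpy as np, cv2
from rig import ctrl, cams, workorder, get_obs
def snap(n,f):
    s=cams.snapshot(n); cv2.imwrite(f,cv2.cvtColor(s["frame"],cv2.COLOR_RGB2BGR)); 
    np.savez(f+".npz",**{k:s[k] for k in("fx","fy","cx","cy","rvec","tvec")}); return s
def load(f): return np.load(f+".npz")
def ray(s,u,v,z):
    R=cv2.Rodrigues(np.array(s["rvec"],float))[0]; t=np.array(s["tvec"],float).ravel()
    d=R.T@np.array([(u-s["cx"])/s["fx"],(v-s["cy"])/s["fy"],1]); c=-R.T@t
    return c+d*(z-c[2])/d[2]
def proj(s,P):
    K=np.array([[s["fx"],0,s["cx"]],[0,s["fy"],s["cy"]],[0,0,1]],float)
    return cv2.projectPoints(np.array(P,float).reshape(-1,3),np.array(s["rvec"],float),np.array(s["tvec"],float),K,None)[0].reshape(-1,2)
```

Run:
```python
from h import *
a=snap("top","pics/top0.png");b=snap("scene","pics/scene0.png")
i=np.vstack([cv2.imread("pics/top0.png"),cv2.imread("pics/scene0.png")])
for n in("top0","scene0"):
    cv2.imwrite(f"pics/{n}b.png",cv2.resize(cv2.imread(f"pics/{n}.png"),(800,600),interpolation=cv2.INTER_CUBIC))
o=get_obs();print(o["clock"],o["eef_pos"],o["tcp_rot"],o["gripper_width"])
for s in(a,b):
    R=cv2.Rodrigues(np.array(s["rvec"],float))[0];print(-R.T@np.array(s["tvec"]).ravel(),s["fx"])
```

```text
pics
rig.py
0.1 [ 0.29002263 -0.58122525  0.23049858] [[ 8.94783973e-01  4.46498749e-01 -7.13411303e-04]
 [ 4.46499316e-01 -8.94783000e-01  1.32070299e-03]
 [-4.86560743e-05 -1.50028152e-03 -9.99998873e-01]] 0.08541110610572007
[0.40596129 0.05011494 1.3790629 ] 463.62091381900484
[-0.0681691   0.63028609  0.87090318] 379.49728702660036
```

View pics/top0b.png

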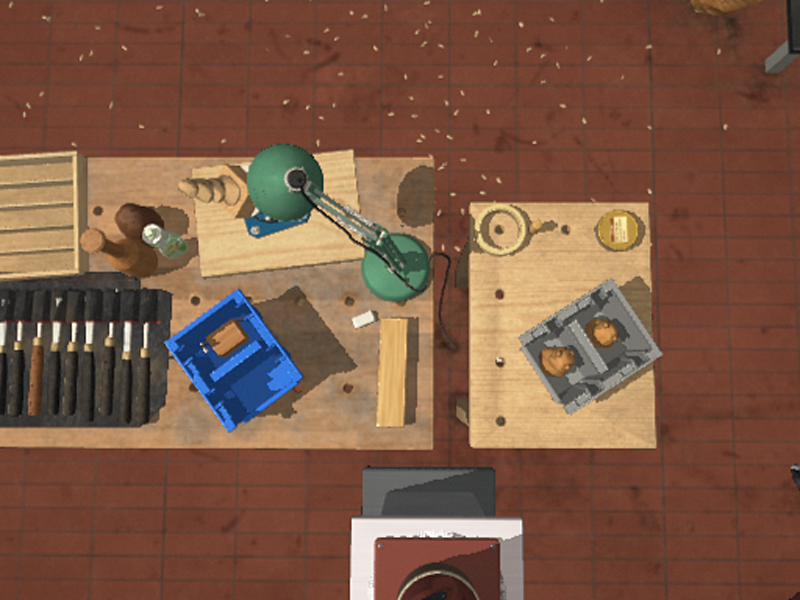

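View pics/scene0b.png

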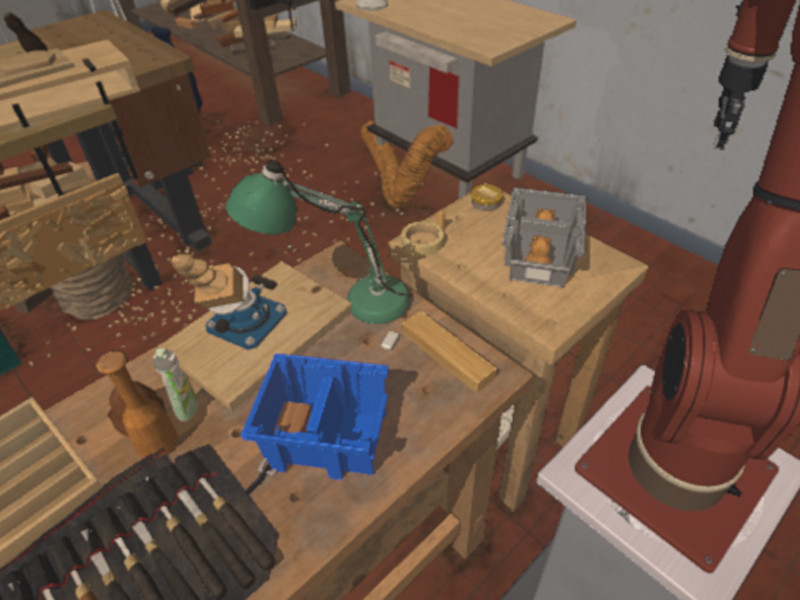

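The top view shows the grey tote around (590,347) with its card side facing down-left, and the blue one around (233,360) with the offcut in its upper-left bay. I'll enlarge both.

Run:
```python
from h import *
i=cv2.imread("pics/top0.png")
c=lambda x,y:cv2.resize(i[y:y+100,x:x+100],(400,400),interpolation=cv2.INTER_CUBIC)
j=cv2.imread("pics/scene0.png")
k=cv2.resize(j[110:190,310:390],(200,200))
cv2.imwrite("pics/c0.png",np.hstack([c(328,174),c(100,180)]))
```

```text
(no output)
```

View pics/c0.png

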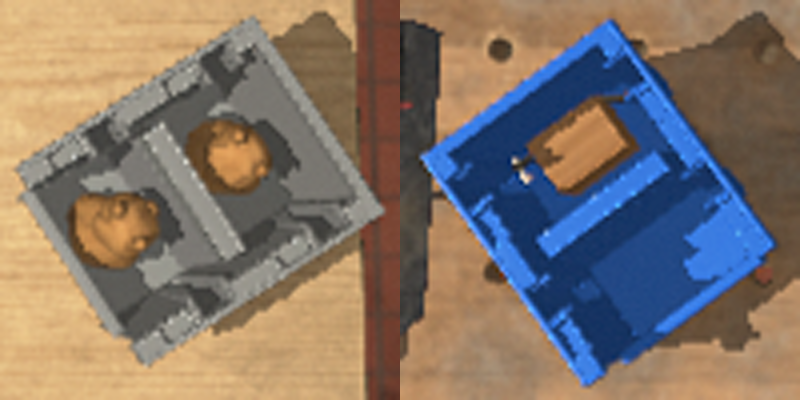

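Add to h.py:
```python
from scipy.optimize import least_squares
RIM=np.array([[.1,.08,.112],[.1,-.08,.112],[-.095,-.08,.112],[-.095,.08,.112],[0,.051,.102],[0,-.051,.102]])
def world(p,P,z0):
    c,s=np.cos(p[2]),np.sin(p[2]); P=np.atleast_2d(P)
    return np.c_[p[0]+c*P[:,0]-s*P[:,1],p[1]+s*P[:,0]+c*P[:,1],P[:,2]+z0]
def fit(s,px,P,z0,p0):
    r=least_squares(lambda p:(proj(s,world(p,P,z0))-px).ravel(),p0,loss="soft_l1"); 
    return r.x,(proj(s,world(r.x,P,z0))-px)
def rep(n,s,px,P,z0,p0):
    p,e=fit(s,px,P,z0,p0); print(n,p[:2].round(4),np.degrees(p[2]).round(2),"res",e.round(1).tolist()); return p
```

Run:
```python
from h import *
s=load("pics/top0.png")
f=lambda a,x,y:(np.array(a,float)+.5)/4-.5+[x,y]
# back-left(+y), back-right, front-right, front-left
g=f([[253,18],[384,212],[145,364],[18,175],[153,130],[237,250]],328,174)
b=f([[422-400,158],[610-400,20],[775-400,245],[588-400,385],[545-400,248],[660-400,160]],100,180)
G=rep("grey",s,g,RIM,.005,[.45,-.25,-1])
B=rep("blue",s,b,RIM,0,[.45,.25,.7])
for n,p,z in(("g",G,.005),("b",B,0)):
    print(n,world(p,[[-.09,0,.06],[0,0,.09]],z).round(3).tolist())
print(np.hypot(*B[:2]))
o=get_obs();print(o["joints"])
for q in[[500,1],]:pass
print("wax",ray(s,620*.64,230*.64,.03),"bench L/R edges",ray(s,470*.64,300*.64,.005),ray(s,654*.64,300*.64,.005), "front", ray(s,560*.64,447*.64,.005))
print("ring",ray(s,500*.64,230*.64,.02),"lamp head",ray(s,285*.64,182*.64,.35))
```

nudge_tcp --pt "0 0 0 -6.6 0" --pt "0.0474 -0.0099 0 0 0" --pt "0.0474 -0.0099 0 0 0" --pt "0.0474 -0.0099 0 0 0" --pt "0.0474 -0.0099 0 0 0" --pt "0.0474 -0.0099 0 0 0" --pt "0.0474 -0.0099 0 0 0" --pt "0.0474 -0.0099 0 0 0" --pt "0.0474 -0.0099 0 0 0" --pt "0.0474 -0.0099 0 0 0"

```text
clock: 1.1
eef_pos: [0.5997, -0.2723, 0.231]
tcp_rot: [[0.838, 0.546, -0.0], [0.546, -0.838, 0.0], [-0.0, -0.0, -1.0]]
wrist_force: [-1.0, -0.7, 0.4]
gripper_width: 0.0001
gripper_force: 0.0
```

Add to h.py:
```python
def go(x,y,z=None):
    o=get_obs(); p=np.array(o["eef_pos"]);R=np.array(o["tcp_rot"]).reshape(3,3)
    d=R.T@(np.array([x,y,p[2] if z is None else z])-p)
    print("t",round(o["clock"],2),"pos",p.round(4),"yaw_x",np.degrees(np.arctan2(R[1,0],R[0,0])).round(2),"F",np.round(o["wrist_force"],1),"d",d.round(4)); return d
```

```bash
python3 -c "
from h import *
go(.6003,-.2752,.075);print(np.round(get_obs()['joints'],1))"
```

```text
t 1.1 pos [ 0.5997 -0.2723  0.231 ] yaw_x 33.1 F [-1.  -0.7  0.4] d [-0.0011  0.0028  0.156 ]
[ 28.8  20.7 -11.   82.    3.9  77.7 -39.2]
```

nudge_tcp --pt "0 0.003 0.039 0 0" --pt "0 0 0.039 0 0" --pt "0 0 0.039 0 0" --pt "0 0 0.039 0 0" --pt "-0.006 0 0 0 0" --pt "-0.006 0 0 0 0" --pt "-0.0087 0.0064 0 4 0" --pt "-0.0087 0.0064 0 4 0" --pt "-0.0087 0.0064 0 4 0" --pt "0 0 0 0 0"

```text
clock: 2.1
eef_pos: [0.5774, -0.3154, 0.0788]
tcp_rot: [[0.934, 0.357, 0.004], [0.357, -0.934, -0.003], [0.003, 0.004, -1.0]]
wrist_force: [0.5, -0.5, 0.0]
gripper_width: -0.0002
gripper_force: 0.0
```

nudge_tcp --pt "-0.0087 0.0064 0 4 0" --pt "-0.0087 0.0064 0 4 0" --pt "-0.0087 0.0064 0 4 0" --pt "0 0 0 0 0"

```text
clock: 2.5
eef_pos: [0.5585, -0.3404, 0.0783]
tcp_rot: [[0.988, 0.157, 0.004], [0.157, -0.988, -0.003], [0.003, 0.003, -1.0]]
wrist_force: [-0.6, -3.1, 6.8]
gripper_width: -0.0001
gripper_force: 0.0
```

Run:
```python
from h import *
go(.6,-.27,.075)
snap("top","pics/t1.png")
i=cv2.imread("pics/t1.png")[170:270,320:420]
cv2.imwrite("pics/t1c.png",cv2.resize(i,(500,500),interpolation=cv2.INTER_CUBIC))
```

```text
t 2.5 pos [ 0.5585 -0.3404  0.0783] yaw_x 9.06 F [-0.6 -3.1  6.8] d [ 0.052  -0.063   0.0033]
```

View pics/t1c.png

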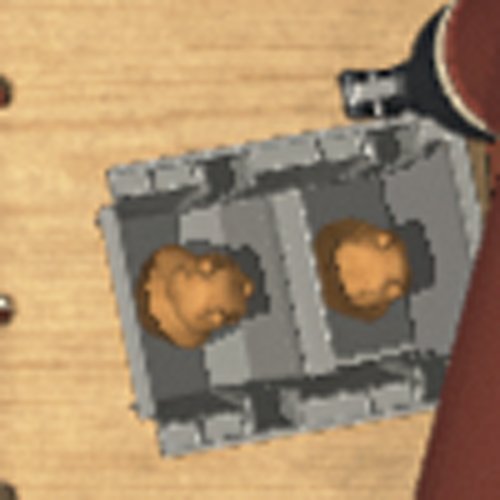

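The tote has swung; its front rim ends are at crop (105,172) and (165,455), the ridge runs (282,193)–(318,367), and both bears stand.

Run:
```python
from h import *
s=load("pics/t1.png")
g=(np.array([[165,455],[105,172],[282,195],[318,367]],float)+.5)/5-.5+[320,170]
p=rep("grey",s,g,RIM[[2,3,4,5]],.005,[.45,-.25,-1.3])
o=get_obs();P=np.array(o["eef_pos"])
c,q=np.cos(p[2]),np.sin(p[2]);print("tcp in tote",np.array([[c,q],[-q,c]])@(P[:2]-p[:2]), np.round(o["torque"],2))
```

```text
grey [ 0.4543 -0.2712] -79.02 res [[-0.1, 0.8], [-0.2, -0.8], [-0.2, -1.2], [0.5, 1.1]]
tcp in tote [0.08723361 0.08937785] [-0.28  0.28  0.  ]
```

nudge_tcp --pt "-0.0087 0.0064 0 4 0" --pt "-0.0087 0.0064 0 4 0" --pt "-0.0087 0.0064 0 4 0" --pt "-0.0087 0.0064 0 4 0" --pt "-0.0087 0.0064 0 4 0" --pt "-0.0087 0.0064 0 4 0" --pt "-0.0087 0.0064 0 4 0"

```text
clock: 3.25
eef_pos: [0.4981, -0.3804, 0.0783]
tcp_rot: [[0.947, -0.322, 0.006], [-0.322, -0.947, -0.003], [0.007, 0.001, -1.0]]
wrist_force: [4.8, -3.0, 6.5]
gripper_width: -0.0002
gripper_force: 2.9
```

nudge_tcp --pt "-0.0087 0.0064 0 4 0" --pt "-0.0087 0.0064 0 4 0" --pt "-0.0087 0.0064 0 4 0" --pt "-0.0087 0.0064 0 4 0" --pt "-0.0087 0.0064 0 4 0" --pt "-0.0087 0.0064 0 4 0" --pt "-0.0087 0.0064 0 4 0"

```text
clock: 3.95
eef_pos: [0.423, -0.3885, 0.0782]
tcp_rot: [[0.684, -0.729, 0.005], [-0.729, -0.684, -0.004], [0.007, -0.001, -1.0]]
wrist_force: [4.7, -4.2, 6.9]
gripper_width: 0.0004
gripper_force: 4.0
```

Run:
```python
from h import *
go(.6,-.27,.075)
snap("top","pics/t2.png")
i=cv2.imread("pics/t2.png")[180:280,310:410]
cv2.imwrite("pics/t2c.png",cv2.resize(i,(500,500),interpolation=cv2.INTER_CUBIC))
```

```text
t 3.95 pos [ 0.423  -0.3885  0.0782] yaw_x -46.81 F [ 4.7 -4.2  6.9] d [ 0.0347 -0.2101  0.0037]
```

View pics/t2c.png

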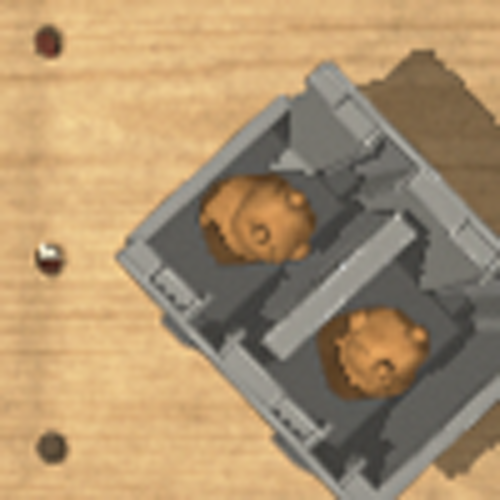

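Both bears still stand. The front rim ends are at (325,65) for +y and (122,255) for -y, and the ridge runs (407,222)–(275,350).

Run:
```python
from h import *
s=load("pics/t2.png")
g=(np.array([[122,255],[325,65],[407,222],[275,350]],float)+.5)/5-.5+[310,180]
p=rep("grey",s,g,RIM[[2,3,4,5]],.005,[.42,-.25,-2.3])
o=get_obs();P=np.array(o["eef_pos"])
c,q=np.cos(p[2]),np.sin(p[2]);print("tcp in tote",np.array([[c,q],[-q,c]])@(P[:2]-p[:2]), np.round(o["torque"],2))
# front -y push point, standoff 25mm: tote coords
w=world(p,[[-.085,-.116,.08],[-.085,-.091,.08]],.005);print(w,np.hypot(w[:,0],w[:,1]))
```

```text
grey [ 0.4239 -0.2654] -136.67 res [[-0.9, 0.7], [0.7, -1.3], [0.2, 0.1], [-0.1, 0.1]]
tcp in tote [0.08632064 0.08763528] [-0.21 -0.72 -0.05]
[[ 0.40613966 -0.12273432  0.085     ]
 [ 0.42329434 -0.14091995  0.085     ]] [0.42427955 0.4461351 ]
```

nudge_tcp --pt "0.02 0 0 0 0" --pt "0 0 -0.05 0 0" --pt "0 0 -0.05 0 0" --pt "0 0 -0.05 0 0" --pt "-0.036 -0.0283 0 0 0" --pt "-0.036 -0.0283 0 0 0" --pt "-0.036 -0.0283 0 0 0" --pt "-0.036 -0.0283 0 0 0" --pt "-0.036 -0.0283 0 0 0" --pt "-0.036 -0.0283 0 0 0"

```text
clock: 5.0
eef_pos: [0.4101, -0.1253, 0.2262]
tcp_rot: [[0.687, -0.727, 0.001], [-0.727, -0.687, -0.001], [0.001, 0.0, -1.0]]
wrist_force: [1.0, 0.1, 0.0]
gripper_width: -0.0003
gripper_force: 0.0
```

nudge_tcp --pt "0 0 0 0 0"

```text
clock: 5.1
eef_pos: [0.4106, -0.1215, 0.2264]
tcp_rot: [[0.692, -0.722, 0.001], [-0.722, -0.692, 0.0], [0.001, -0.001, -1.0]]
wrist_force: [-0.1, -1.9, 0.2]
gripper_width: 0.0001
gripper_force: 0.0
```

```bash
python3 -c "
from h import *
go(.4123,-.1293,.078);print(np.round(get_obs()['joints'],1))"
```

```text
t 5.1 pos [ 0.4106 -0.1215  0.2264] yaw_x -46.21 F [-0.1 -1.9  0.2] d [0.0067 0.0043 0.1484]
[  17.1   -6.5   -6.1  112.8   -0.7   73.6 -124.9]
```

nudge_tcp --pt "0 0 0 -8.5 0" --pt "0 0 0 -8.5 0" --pt "0 0 0 -8.5 0" --pt "0 0 0 -8.5 0" --pt "0 0 0 -8.5 0" --pt "0 0 0 -8.5 0" --pt "0 0 0 -8.5 0" --pt "0 0 0 -8.5 0" --pt "0 0 0 -8.5 0" --pt "0 0 0 -8.5 0"

```text
clock: 6.1
eef_pos: [0.4106, -0.1274, 0.2261]
tcp_rot: [[0.781, 0.625, 0.0], [0.625, -0.781, -0.001], [-0.0, 0.001, -1.0]]
wrist_force: [-0.3, -0.4, 0.9]
gripper_width: -0.0001
gripper_force: 0.0
```

nudge_tcp --pt "0 0 0 -5.5 0" --pt "0 0 0 0 0"

```text
clock: 6.3
eef_pos: [0.4107, -0.1274, 0.226]
tcp_rot: [[0.721, 0.693, 0.0], [0.693, -0.721, -0.0], [0.0, 0.001, -1.0]]
wrist_force: [-0.7, -0.1, 0.4]
gripper_width: -0.0002
gripper_force: 0.0
```

```bash
python3 -c "
from h import *
go(.4123,-.1293,.078);print(np.round(get_obs()['joints'],1))"
```

```text
t 6.3 pos [ 0.4107 -0.1274  0.226 ] yaw_x 43.88 F [-0.7 -0.1  0.4] d [-0.0002  0.0024  0.148 ]
[ 1.210e+01 -6.500e+00 -7.000e-01  1.129e+02 -1.000e-01  7.360e+01
 -3.480e+01]
```

nudge_tcp --pt "0 0 0.037 0 0" --pt "0 0 0.037 0 0" --pt "0 0 0.037 0 0" --pt "0 0 0.037 0 0" --pt "0 0.006 0 0 0" --pt "0 0.006 0 0 0" --pt "0.0066 0.0087 0 4 0" --pt "0.0066 0.0087 0 4 0" --pt "0.0066 0.0087 0 4 0" --pt "0.0066 0.0087 0 4 0"

```text
clock: 7.3
eef_pos: [0.4632, -0.1482, 0.08]
tcp_rot: [[0.888, 0.461, 0.003], [0.461, -0.888, -0.0], [0.003, 0.002, -1.0]]
wrist_force: [-1.2, 1.4, -1.3]
gripper_width: 0.0001
gripper_force: 0.8
```

nudge_tcp --pt "0.0066 0.0087 0 4 0" --pt "0.0066 0.0087 0 4 0" --pt "0.0066 0.0087 0 4 0" --pt "0.0066 0.0087 0 4 0" --pt "0.0066 0.0087 0 4 0" --pt "0.0066 0.0087 0 3 0" --pt "0 0 0 0 0"

```text
clock: 8.0
eef_pos: [0.5167, -0.1867, 0.08]
tcp_rot: [[0.997, 0.079, 0.004], [0.079, -0.997, -0.001], [0.004, 0.002, -1.0]]
wrist_force: [0.5, -0.0, 0.5]
gripper_width: 0.0
gripper_force: 0.0
```

Run:
```python
from h import *
go(.6,-.27,.075)
snap("top","pics/t3.png")
i=cv2.imread("pics/t3.png")[180:280,310:410]
cv2.imwrite("pics/t3c.png",cv2.resize(i,(500,500),interpolation=cv2.INTER_CUBIC))
```

```text
t 8.0 pos [ 0.5167 -0.1867  0.08  ] yaw_x 4.5 F [ 0.5 -0.   0.5] d [0.0765 0.0896 0.0054]
```

View pics/t3c.png

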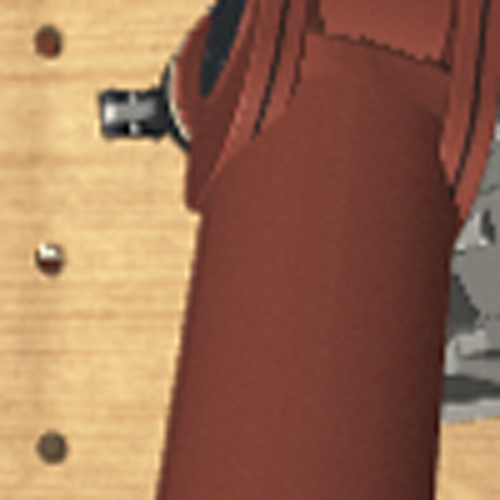

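The arm hides the tote, so I'll retreat while turning towards the blue tote's grip yaw.

nudge_tcp --pt "0 -0.03 0 0 0" --pt "0 0 -0.05 -8.5 0" --pt "0 0 -0.05 -8.5 0" --pt "0 0 -0.05 -8.5 0" --pt "0 0 0 -8.5 0.05" --pt "0 0 0 -8.5 0.05" --pt "0 0 0 -8.5 0.05" --pt "0 0 0 -8.5 0.05" --pt "0 0 0 -8.5 0.05" --pt "0 0 0 -8.5 0.05"

```text
clock: 9.05
eef_pos: [0.5116, -0.1554, 0.2288]
tcp_rot: [[0.147, 0.989, 0.001], [0.989, -0.147, -0.001], [-0.0, 0.001, -1.0]]
wrist_force: [0.4, 0.1, 0.4]
gripper_width: 0.0502
gripper_force: 0.0
```

nudge_tcp --pt "0 0 0 -8.5 0.05" --pt "0 0 0 -8.5 0.05" --pt "0 0 0 -8.5 0.05" --pt "0 0 0 -8.5 0.05" --pt "0 0 0 -8.5 0.05" --pt "0 0 0 -3.9 0.05" --pt "0 0 0 0 0.05"

```text
clock: 9.75
eef_pos: [0.5117, -0.1555, 0.2286]
tcp_rot: [[-0.611, 0.792, 0.001], [0.792, 0.611, -0.001], [-0.001, 0.001, -1.0]]
wrist_force: [0.1, -0.3, 0.4]
gripper_width: 0.05
gripper_force: 0.0
```

```bash
python3 -c "
from h import *
go(.4381,.3574,.23);print(np.round(get_obs()['joints'],1))"
```

```text
t 9.75 pos [ 0.5117 -0.1555  0.2286] yaw_x 127.63 F [ 0.1 -0.3  0.4] d [ 0.4511  0.2549 -0.0018]
[ 15.4   6.   -3.5 100.1   0.4  73.8  49.4]
```

nudge_tcp --pt "0.041 0.0232 0 0 0.05" --pt "0.041 0.0232 0 0 0.05" --pt "0.041 0.0232 0 0 0.05" --pt "0.041 0.0232 0 0 0.05" --pt "0.041 0.0232 0 0 0.05" --pt "0.041 0.0232 0 0 0.05" --pt "0.041 0.0232 0 0 0.05" --pt "0.041 0.0232 0 0 0.05" --pt "0.041 0.0232 0 0 0.05" --pt "0.041 0.0232 0 0 0.05"

```text
clock: 10.75
eef_pos: [0.4456, 0.3128, 0.2285]
tcp_rot: [[-0.607, 0.795, 0.002], [0.795, 0.607, 0.0], [-0.001, 0.001, -1.0]]
wrist_force: [0.5, -0.6, 0.0]
gripper_width: 0.0502
gripper_force: 0.0
```

nudge_tcp --pt "0.04 0.023 0 0 0.05" --pt "0 0 0 0 0.05"

```text
clock: 10.95
eef_pos: [0.4367, 0.3635, 0.2281]
tcp_rot: [[-0.614, 0.789, -0.001], [0.789, 0.614, 0.003], [0.003, 0.002, -1.0]]
wrist_force: [-1.2, -0.4, -0.2]
gripper_width: 0.05
gripper_force: 0.0
```

Run:
```python
from h import *
go(.4381,.3574,.071);print(np.round(get_obs()['joints'],1))
snap("top","pics/t4.png");snap("wrist","pics/w4.png")
i=cv2.imread("pics/t4.png")[180:280,310:410]
cv2.imwrite("pics/t4c.png",np.hstack([cv2.resize(i,(400,400),interpolation=cv2.INTER_CUBIC),cv2.resize(cv2.imread("pics/w4.png"),(400,300))[:, :] if 0 else cv2.copyMakeBorder(cv2.resize(cv2.imread("pics/w4.png"),(400,300)),0,100,0,0,0)]))
```

```text
t 10.95 pos [0.4367 0.3635 0.2281] yaw_x 127.89 F [-1.2 -0.4 -0.2] d [-0.0062 -0.0029  0.1571]
[-17.9  12.  -30.1  94.6   6.   74.9 -11.2]
```

View pics/t4c.png

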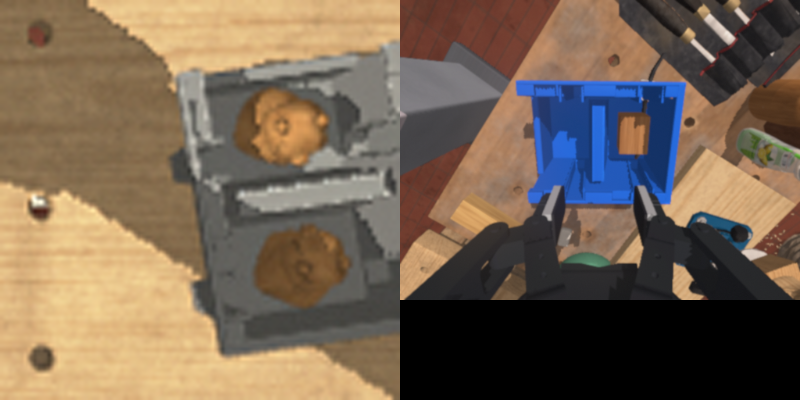

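The bears stand. The grey tote's left side runs from crop (222,352) at the back to (180,75) at the front, and its ridge runs (238,201)–(386,181), so it's about 8° short. The wrist view shows the blue ridge square with the fingers.

Run:
```python
from h import *
s=load("pics/t4.png")
g=(np.array([[222,352],[180,75],[386,181],[238,201]],float)+.5)/4-.5+[310,180]
p=rep("grey",s,g,RIM[[1,2,4,5]],.005,[.42,-.28,-3])
w=load("pics/w4.png")
b=(np.array([[589,105],[591,180],[607,105],[604,182]],float)-[400,0]+.5)*1.28-.5
# ridge top corners
for q in b: print(ray(w,*q,.102).round(4))
R=np.array([[-.008,-.051,.102],[-.008,.051,.102],[.008,-.051,.102],[.008,.051,.102]])
rep("blueW",w,b,R,0,[.438,.357,.65])
```

```text
grey [ 0.4494 -0.2929] -172.19 res [[0.1, 0.6], [-0.4, -1.6], [0.1, 0.2], [0.2, 0.1]]
[0.3982 0.3922 0.102 ]
[0.4608 0.3131 0.102 ]
[0.4155 0.4056 0.102 ]
[0.4768 0.3215 0.102 ]
blueW [0.4978 0.2784] 36.7 res [[2.9, 173.2], [0.9, -1.0], [-6.6, 173.4], [-0.8, -3.3]]
```

nudge_tcp --pt "0 0 0 7.5 0" --pt "0 0 0 7.5 0" --pt "0 0 0 7.5 0" --pt "0 0 0 7.6 0" --pt "-0.049 0.0008 0 0 0" --pt "-0.049 0.0008 0 0 0" --pt "-0.049 0.0008 0 0 0" --pt "-0.049 0.0008 0 0 0" --pt "-0.049 0.0008 0 0 0" --pt "-0.049 0.0008 0 0 0"

```text
clock: 12.05
eef_pos: [0.4824, 0.0621, 0.2282]
tcp_rot: [[-0.125, 0.992, 0.001], [0.992, 0.125, -0.0], [-0.001, 0.001, -1.0]]
wrist_force: [1.3, -0.6, 0.4]
gripper_width: 0.0
gripper_force: 0.0
```

nudge_tcp --pt "-0.049 0.0008 0 0 0" --pt "-0.049 0.0008 0 0 0" --pt "-0.049 0.0008 0 0 0" --pt "-0.049 0.0008 0 0 0" --pt "-0.049 0.0008 0 0 0" --pt "0 0 0 0 0"

```text
clock: 12.65
eef_pos: [0.5163, -0.1861, 0.2277]
tcp_rot: [[-0.116, 0.993, -0.0], [0.993, 0.116, -0.003], [-0.003, -0.0, -1.0]]
wrist_force: [-0.3, 1.2, -0.1]
gripper_width: -0.0001
gripper_force: 0.0
```

```bash
python3 -c "
from h import *
go(.5185,-.1714,.078)"
```

```text
t 12.65 pos [ 0.5163 -0.1861  0.2277] yaw_x 96.66 F [-0.3  1.2 -0.1] d [0.0148 0.004  0.1497]
```

nudge_tcp --pt "0.013 0.003 0 0 0" --pt "0 0 0.0375 0 0" --pt "0 0 0.0375 0 0" --pt "0 0 0.0375 0 0" --pt "0 0 0.0375 0 0" --pt "0 0 0 0 0"

```text
clock: 13.25
eef_pos: [0.5158, -0.1615, 0.0733]
tcp_rot: [[-0.129, 0.992, -0.008], [0.992, 0.129, 0.002], [0.003, -0.007, -1.0]]
wrist_force: [-0.8, -0.2, -0.1]
gripper_width: -0.0
gripper_force: 0.0
```

```bash
python3 -c "
from h import *
go(.5185,-.1714,.078)"
```

```text
t 13.25 pos [ 0.5158 -0.1615  0.0733] yaw_x 97.42 F [-0.8 -0.2 -0.1] d [-0.0102  0.0013 -0.0047]
```

nudge_tcp --pt "-0.01 0 0 0 0" --pt "-0.01 0 0 0 0" --pt "-0.01 0 0 0 0" --pt "-0.0088 0.0064 0 4 0" --pt "-0.0088 0.0064 0 4 0" --pt "0 0 0 0 0" --pt "0.03 0 0 0 0" --pt "0 0 -0.05 -8 0.05" --pt "0 0 -0.05 -8 0.05" --pt "0 0 -0.05 -8 0.05"

```text
clock: 14.25
eef_pos: [0.5375, -0.1795, 0.2299]
tcp_rot: [[-0.405, 0.915, 0.0], [0.915, 0.405, -0.001], [-0.001, 0.0, -1.0]]
wrist_force: [1.1, 0.1, -0.0]
gripper_width: 0.043
gripper_force: 0.0
```

```bash
python3 -c "
from h import *
go(.4378,.3577,.23)"
```

```text
t 14.25 pos [ 0.5375 -0.1795  0.2299] yaw_x 113.86 F [ 1.1  0.1 -0. ] d [ 5.316e-01  1.262e-01 -4.000e-04]
```

nudge_tcp --pt "0 0 0 -6.8 0.05" --pt "0 0 0 -6.7 0.05" --pt "0.0443 0.0225 0 0 0.05" --pt "0.0443 0.0225 0 0 0.05" --pt "0.0443 0.0225 0 0 0.05" --pt "0.0443 0.0225 0 0 0.05" --pt "0.0443 0.0225 0 0 0.05" --pt "0.0443 0.0225 0 0 0.05" --pt "0.0443 0.0225 0 0 0.05" --pt "0.0443 0.0225 0 0 0.05"

```text
clock: 15.25
eef_pos: [0.4687, 0.2134, 0.2284]
tcp_rot: [[-0.602, 0.799, 0.002], [0.799, 0.602, -0.0], [-0.001, 0.001, -1.0]]
wrist_force: [0.2, 0.3, -0.3]
gripper_width: 0.0498
gripper_force: 0.0
```

nudge_tcp --pt "0.0443 0.0225 0 0 0.05" --pt "0.0443 0.0225 0 0 0.05" --pt "0.0443 0.0225 0 0 0.05" --pt "0 0 0 0 0.05" --pt "0 0 0 0 0.05"

```text
clock: 15.75
eef_pos: [0.4428, 0.3599, 0.2277]
tcp_rot: [[-0.604, 0.797, 0.0], [0.797, 0.604, 0.0], [-0.0, 0.0, -1.0]]
wrist_force: [0.2, -0.7, -0.4]
gripper_width: 0.05
gripper_force: 0.0
```

Run:
```python
from h import *
go(.4378,.3577,.071)
snap("top","pics/t5.png")
i=cv2.imread("pics/t5.png")[170:290,310:430]
cv2.imwrite("pics/t5c.png",cv2.resize(i,(600,600),interpolation=cv2.INTER_CUBIC))
```

```text
t 15.75 pos [0.4428 0.3599 0.2277] yaw_x 127.15 F [ 0.2 -0.7 -0.4] d [ 0.0013 -0.0053  0.1567]
```

View pics/t5c.png

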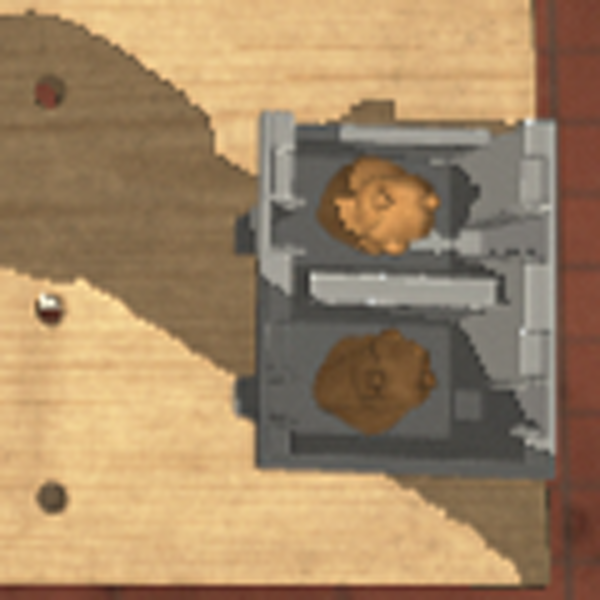

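Both bears stand. Rim corners are at (257,467), (262,112), (553,120) and (553,475), and the ridge runs (310,287)–(499,292). The tote is now nearly square, front away.

nudge_tcp --pt "0.001 -0.005 0.04 0 0.05" --pt "0 0 0.04 0 0.05" --pt "0 0 0.04 0 0.05" --pt "0 0 0.0365 0 0.05" --pt "0 0 0 0 0.05" --pt "0 0 0 0 0.05"

```text
clock: 16.4
eef_pos: [0.4395, 0.3557, 0.0717]
tcp_rot: [[-0.6, 0.8, 0.0], [0.8, 0.6, -0.001], [-0.001, -0.0, -1.0]]
wrist_force: [-0.1, -1.0, 0.8]
gripper_width: 0.0499
gripper_force: 0.0
```

Run:
```python
from h import *
s=load("pics/t5.png")
g=(np.array([[553,475],[257,467],[262,112],[553,120],[499,292],[310,287]],float)+.5)/5-.5+[310,170]
p=rep("grey",s,g,RIM,.005,[.42,-.28,-3.1])
go(.4378,.3577,.071)
# subpixel check: seat/ridge; reproject model outline edges, sample gradient
gr=cv2.cvtColor(cv2.imread("pics/t5.png"),cv2.COLOR_BGR2GRAY).astype(np.float32)
gr=cv2.GaussianBlur(gr,(0,0),.7)
E4=[(0,1),(1,2),(3,0)]
def offs(p):
    out=[]
    for a,b in E4:
        A,B=proj(s,world(p,RIM[[a,b]],.005)); n=np.array([-(B-A)[1],(B-A)[0]])/np.linalg.norm(B-A)
        for t in np.linspace(.12,.88,25):
            q=A+(B-A)*t; d=np.arange(-4,4.01,.1)
            v=cv2.remap(gr,*[(q[k]+n[k]*d).astype(np.float32)[None] for k in(0,1)],cv2.INTER_LINEAR)[0]
            G=abs(np.gradient(v)); out.append((a,t,d[G.argmax()]))
    return np.array(out)
o=offs(p)
for k,(a,_) in enumerate(E4): print(a,np.round(o[k*25:(k+1)*25,2],1).tolist())
```

```text
grey [ 0.45   -0.2992] -181.61 res [[0.5, 0.8], [0.1, 0.4], [-0.1, -0.5], [0.3, -0.3], [-0.7, -0.1], [-0.2, -0.3]]
t 16.4 pos [0.4395 0.3557 0.0717] yaw_x 126.84 F [-0.1 -1.   0.8] d [ 0.0027 -0.0002  0.0007]
0 [-0.1, 4.0, 4.0, 3.4, 3.3, 3.4, 2.9, 3.3, 3.4, 2.8, -3.8, -3.3, -2.8, -1.3, -0.1, -0.3, -0.7, -0.2, -0.8, -0.8, -0.2, -0.7, 0.3, 0.3, -0.2]
1 [-0.4, -3.8, -3.6, -3.5, -3.8, -1.2, -0.7, -1.0, -0.9, -1.3, -0.7, -1.1, -0.9, 0.7, 0.3, -0.1, -0.4, 1.8, 1.8, 1.5, 0.1, -0.4, 1.8, -1.6, 2.5]
3 [-0.1, 0.1, 0.1, 0.3, -0.1, 0.4, -0.1, 0.0, -0.3, -0.3, 0.3, -0.1, 0.1, 0.1, 0.3, -0.2, -0.1, 0.0, 0.2, -0.2, 0.3, -0.1, 0.1, 0.2, -0.2]
```

nudge_tcp --pt "0.0025 0 0 0.3 0.05" --pt "0 0 0 0 0.012" --pt "0 0 0 0 0.01" --pt "0 0 0 0 0.008" --pt "0 0 0 0 0.006" --pt "0 0 0 0 0.006" --pt "0 0 0 0 0.006"

```text
clock: 17.1
eef_pos: [0.4377, 0.3593, 0.0724]
tcp_rot: [[-0.597, 0.802, 0.002], [0.802, 0.597, 0.001], [-0.0, 0.002, -1.0]]
wrist_force: [-1.7, -2.5, 9.0]
gripper_width: 0.015
gripper_force: 60.2
```

```bash
python3 -c "
from h import *
go(.4381,.3574,.071)"
```

```text
t 17.1 pos [0.4377 0.3593 0.0724] yaw_x 126.64 F [-1.7 -2.5  9. ] d [-0.0017 -0.0008  0.0014]
```

nudge_tcp --pt "0 0 -0.01 0 0.006" --pt "0 0 -0.02 0 0.006" --pt "0 0 -0.03 0 0.006" --pt "0 0 -0.03 0 0.006" --pt "0 0 -0.03 0 0.006" --pt "0 0 -0.03 0 0.006" --pt "0 0 -0.03 0 0.006" --pt "0 0 -0.015 0 0.006" --pt "0 0 0 0 0.006"

```text
clock: 18.0
eef_pos: [0.4377, 0.3594, 0.2679]
tcp_rot: [[-0.597, 0.803, 0.003], [0.803, 0.597, 0.002], [0.0, 0.003, -1.0]]
wrist_force: [-0.7, 0.5, -4.7]
gripper_width: 0.0148
gripper_force: 59.1
```

```bash
python3 -c "
from h import *
go(.45,-.2992,.268)"
```

```text
t 18.0 pos [0.4377 0.3594 0.2679] yaw_x 126.62 F [-0.7  0.5 -4.7] d [-0.536  -0.383  -0.0014]
```

nudge_tcp --pt "0 0 0 3 0.006" --pt "0 0 0 5 0.006" --pt "0 0 0 5 0.006" --pt "0 0 0 5 0.006" --pt "0 0 0 5 0.006" --pt "0 0 0 5 0.006" --pt "0 0 0 5 0.006" --pt "0 0 0 3.2 0.006" --pt "0 0 0 2 0.006" --pt "0 0 0 0 0.006"

```text
clock: 19.0
eef_pos: [0.4366, 0.3582, 0.2637]
tcp_rot: [[0.028, 1.0, -0.003], [1.0, -0.028, -0.002], [-0.002, -0.002, -1.0]]
wrist_force: [-0.2, 0.5, -4.5]
gripper_width: 0.0151
gripper_force: 59.1
```

```bash
python3 -c "
from h import *
go(.45,-.2992,.268)"
```

```text
t 19.0 pos [0.4366 0.3582 0.2637] yaw_x 88.4 F [-0.2  0.5 -4.5] d [-0.6568  0.0318 -0.0031]
```

nudge_tcp --pt "-0.01 0 0 0 0.006" --pt "-0.02 0 0 0 0.006" --pt "-0.03 0.0015 0 0 0.006" --pt "-0.03 0.0015 0 0 0.006" --pt "-0.03 0.0015 0 0 0.006" --pt "-0.03 0.0015 0 0 0.006" --pt "-0.03 0.0015 0 0 0.006" --pt "-0.03 0.0015 0 0 0.006" --pt "-0.03 0.0015 0 0 0.006" --pt "-0.03 0.0015 0 0 0.006"

```text
clock: 20.0
eef_pos: [0.441, 0.0866, 0.2653]
tcp_rot: [[0.027, 1.0, -0.001], [1.0, -0.027, -0.0], [-0.0, -0.0, -1.0]]
wrist_force: [1.2, 0.4, -4.4]
gripper_width: 0.015
gripper_force: 59.1
```

nudge_tcp --pt "-0.03 0.0015 0 0 0.006" --pt "-0.03 0.0015 0 0 0.006" --pt "-0.03 0.0015 0 0 0.006" --pt "-0.03 0.0015 0 0 0.006" --pt "-0.03 0.0015 0 0 0.006" --pt "-0.03 0.0015 0 0 0.006" --pt "-0.03 0.0015 0 0 0.006" --pt "-0.03 0.0015 0 0 0.006" --pt "-0.03 0.0015 0 0 0.006" --pt "-0.03 0.0015 0 0 0.006"

```text
clock: 21.0
eef_pos: [0.4474, -0.2133, 0.2653]
tcp_rot: [[0.027, 1.0, -0.001], [1.0, -0.027, 0.0], [0.0, -0.001, -1.0]]
wrist_force: [0.8, 0.4, -4.5]
gripper_width: 0.0154
gripper_force: 59.1
```

nudge_tcp --pt "-0.03 0.0015 0 0 0.006" --pt "-0.03 0.0015 0 0 0.006" --pt "-0.017 0 0 0 0.006" --pt "-0.01 0 0 0 0.006" --pt "0 0 0 0 0.006" --pt "0 0 0 0 0.006"

```text
clock: 21.6
eef_pos: [0.449, -0.2979, 0.2655]
tcp_rot: [[0.027, 1.0, -0.0], [1.0, -0.027, 0.001], [0.001, -0.0, -1.0]]
wrist_force: [-1.2, -0.0, -4.8]
gripper_width: 0.0154
gripper_force: 59.1
```

Run:
```python
from h import *
go(.45,-.2992,.23)
snap("top","pics/t6.png");snap("scene","pics/s6.png")
i=cv2.imread("pics/t6.png")[165:295,305:435];j=cv2.imread("pics/s6.png")[80:210,300:430]
r=lambda a:cv2.resize(a,(400,400),interpolation=cv2.INTER_CUBIC)
cv2.imwrite("pics/t6c.png",np.hstack([r(i),r(j)]))
```

```text
t 21.6 pos [ 0.449  -0.2979  0.2655] yaw_x 88.46 F [-1.2 -0.  -4.8] d [-0.0013  0.0011  0.0355]
```

View pics/t6c.png

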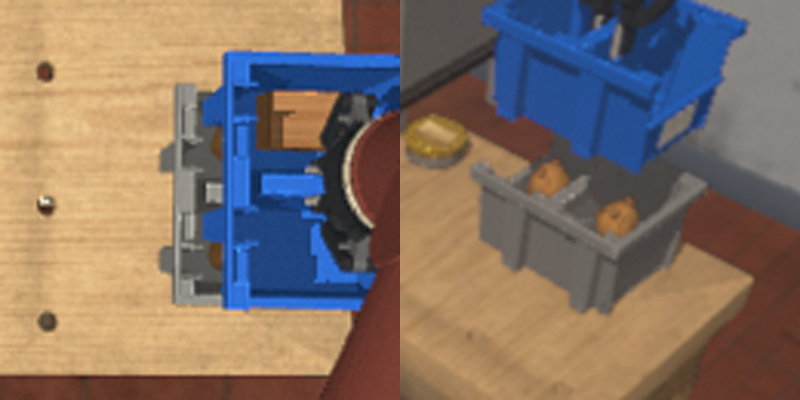

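The blue tote is held level above the grey with its low front towards the robot. The offcut and both bears are standing. I'll refine the offset between the two by edges in the same camera.

Create edge.py:
```python
from h import *
def offs(s,ch,p,z0,a,b,ts):
    A,B=proj(s,world(p,np.array([a,b]),z0)); n=np.array([-(B-A)[1],(B-A)[0]])/np.linalg.norm(B-A)
    d=np.arange(-2.5,2.51,.1);out=[]
    for t in ts:
        q=A+(B-A)*t
        v=cv2.remap(ch,*[(q[k]+n[k]*d).astype(np.float32)[None] for k in(0,1)],cv2.INTER_CUBIC)[0]
        G=np.gradient(v)**2; out.append((G*d).sum()/G.sum())
    return np.array(out)
```

Run:
```python
from edge import *
s=load("pics/t6.png"); im=cv2.GaussianBlur(cv2.imread("pics/t6.png").astype(np.float32),(0,0),.6)
br=im[:,:,0]-im[:,:,2]; gr=im.mean(2)
z0=float(get_obs()["eef_pos"][2])-.0724
px=(np.array([[225,53],[226,308],[262,184]],float)+.5)/(400/130)-.5+[305,165]
p=rep("blue",s,px,RIM[[0,3,4]],z0,[.45,-.3,0])
def F(p,z0,ch,segs):
    return np.concatenate([offs(s_,c,p,z0,*g) for s_,c,g in segs])
L=(RIM[3],RIM[0],np.linspace(.1,.9,20)); T=(RIM[0],RIM[1],np.linspace(.05,.5,20)); 
r=least_squares(lambda q:F(q,z0,br,[(s,br,L),(s,br,T)]),p,diff_step=1e-3,x_scale=[.01,.01,.05],loss="soft_l1",f_scale=.3)
print("blue edge",r.x[:2].round(4),np.degrees(r.x[2]).round(2),np.abs(r.fun).max().round(2),np.round(r.fun[::4],2))
# grey: t5 right & front-ish edges, t6 left edge(-y side)
s5=load("pics/t5.png"); i5=cv2.GaussianBlur(cv2.imread("pics/t5.png").astype(np.float32),(0,0),.6)
rg5=i5[:,:,0]-i5[:,:,2]; rg6=im[:,:,0]-im[:,:,2]
p0=np.array([.45,-.2992,np.radians(178.39)])
seg=[(s5,rg5,(RIM[3],RIM[0],np.linspace(.1,.9,20))),(s,rg6,(RIM[2],RIM[1],np.linspace(.1,.9,20))),(s5,rg5,(RIM[1],RIM[0],np.linspace(.1,.9,20)))]
r2=least_squares(lambda q:F(q,.005,None,seg),p0,diff_step=1e-3,x_scale=[.01,.01,.05],loss="soft_l1",f_scale=.3)
print("grey edge",r2.x[:2].round(4),np.degrees(r2.x[2]).round(2),np.round(r2.fun[::4],2))
go(.45,-.2992,.2)
```

```text
blue [ 0.4493 -0.2973] -1.03 res [[0.2, -0.8], [0.1, 0.8], [-0.3, -0.0]]
blue edge [ 0.4491 -0.2952] -1.06 1.43 [-0.14  0.6   0.07 -0.12  1.38  0.02  0.02 -0.12 -0.02  0.11]
grey edge [ 0.4499 -0.2981] 177.76 [-0.76 -1.05 -1.15 -0.79 -0.67  0.57  0.8   0.33  0.29 -0.79  0.05  0.08
  0.05  0.09 -0.05]
t 21.7 pos [ 0.4493 -0.2975  0.2658] yaw_x 88.52 F [-0.3  0.  -4.6] d [-0.0018  0.0007  0.0658]
```

nudge_tcp --pt "-0.0008 0.0008 0.015 0.4 0.006" --pt "0 0 0.02 0 0.006" --pt "0 0 0.018 0 0.006" --pt "0 0 0.01 0 0.006" --pt "0 0 0.005 0 0.006" --pt "0 0 0 0 0.006" --pt "0 0 0 0 0.006"

```text
clock: 22.4
eef_pos: [0.4502, -0.2997, 0.1985]
tcp_rot: [[0.035, 0.999, 0.001], [0.999, -0.035, -0.0], [-0.0, 0.001, -1.0]]
wrist_force: [-0.1, 0.2, -4.8]
gripper_width: 0.0149
gripper_force: 59.1
```

```bash
python3 -c "
from h import *
go(.45,-.2992,.1834)"
```

```text
t 22.4 pos [ 0.4502 -0.2997  0.1985] yaw_x 88.02 F [-0.1  0.2 -4.8] d [ 0.0005 -0.0002  0.0151]
```

nudge_tcp --pt "0.001 0 0.003 0 0.006" --pt "0 0 0.003 0 0.006" --pt "0 0 0.002 0 0.006" --pt "0 0 0 0 0.006"

```text
clock: 22.8
eef_pos: [0.4497, -0.2985, 0.1895]
tcp_rot: [[0.035, 0.999, -0.0], [0.999, -0.035, 0.0], [0.0, -0.0, -1.0]]
wrist_force: [-0.1, -0.4, -3.8]
gripper_width: 0.015
gripper_force: 59.1
```

```bash
python3 -c "
from h import *
go(.45,-.2992,.1834)"
```

```text
t 22.8 pos [ 0.4497 -0.2985  0.1895] yaw_x 88.02 F [-0.1 -0.4 -3.8] d [-0.0007  0.0003  0.0061]
```

nudge_tcp --pt "0 0 0.0015 0 0.006" --pt "0 0 0.0015 0 0.006" --pt "0 0 0.001 0 0.006" --pt "0 0 0 0 0.006"

```text
clock: 23.2
eef_pos: [0.4498, -0.2986, 0.1856]
tcp_rot: [[0.035, 0.999, -0.0], [0.999, -0.035, 0.0], [0.0, -0.0, -1.0]]
wrist_force: [0.6, -0.1, -5.4]
gripper_width: 0.0151
gripper_force: 59.1
```

```bash
python3 -c "
from h import *
go(.45,-.2992,.1834);print(get_obs()['torque'])"
```

```text
t 23.2 pos [ 0.4498 -0.2986  0.1856] yaw_x 88.01 F [ 0.6 -0.1 -5.4] d [-0.0006  0.0002  0.0022]
[-0.00333887  0.13339348  0.02170467]
```

nudge_tcp --pt "0 0 0.001 0 0.006" --pt "0 0 0.001 0 0.006" --pt "0 0 0 0 0.006"

```text
clock: 23.5
eef_pos: [0.4498, -0.2986, 0.1836]
tcp_rot: [[0.035, 0.999, -0.0], [0.999, -0.035, 0.0], [0.0, -0.0, -1.0]]
wrist_force: [-0.6, 0.5, -4.9]
gripper_width: 0.0152
gripper_force: 59.1
```

```bash
python3 -c "
from h import *
go(.45,-.2992,.1834);print(get_obs()['torque'])"
```

```text
t 23.5 pos [ 0.4498 -0.2986  0.1836] yaw_x 88.01 F [-0.6  0.5 -4.9] d [-0.0006  0.0003  0.0002]
[ 0.05639594  0.10485945 -0.04287314]
```

nudge_tcp --pt "0 0 0.001 0 0.006" --pt "0 0 0 0 0.006"

```text
clock: 23.7
eef_pos: [0.45, -0.2987, 0.1834]
tcp_rot: [[0.035, 0.999, 0.001], [0.999, -0.035, -0.0], [-0.0, 0.001, -1.0]]
wrist_force: [-3.0, 1.6, 2.0]
gripper_width: 0.0152
gripper_force: 60.1
```

Support arrives exactly at the home height, so I'll release and withdraw.

nudge_tcp --pt "0 0 0 0 0.02" --pt "0 0 0 0 0.03" --pt "0 0 0 0 0.045" --pt "0 0 0 0 0.045" --pt "0 0 -0.02 0 0.045" --pt "0 0 -0.04 0 0.045" --pt "0 0 -0.05 0 0.045" --pt "0 0 -0.05 0 0.045"

```text
clock: 24.5
eef_pos: [0.4494, -0.2985, 0.3445]
tcp_rot: [[0.035, 0.999, -0.0], [0.999, -0.035, 0.0], [0.0, -0.0, -1.0]]
wrist_force: [1.4, -0.6, 1.4]
gripper_width: 0.0451
gripper_force: 0.0
```

nudge_tcp --pt "0.045 0 0 0 0.045" --pt "0.045 0 0 0 0.045" --pt "0.045 0 0 0 0.045" --pt "0.045 0 0 0 0.045" --pt "0.045 0 0 0 0.045" --pt "0.045 0 0 0 0.045" --pt "0.045 0 0 0 0.045" --pt "0 0 0 0 0.045" --pt "0 0 0 0 0.045"

```text
clock: 25.4
eef_pos: [0.4608, 0.0169, 0.3429]
tcp_rot: [[0.032, 0.999, 0.0], [0.999, -0.032, -0.0], [-0.0, 0.0, -1.0]]
wrist_force: [-0.3, -0.4, -0.1]
gripper_width: 0.0448
gripper_force: 0.0
```

Run:
```python
from h import *
snap("top","pics/t7.png");snap("scene","pics/s7.png")
i=cv2.imread("pics/t7.png")[165:295,305:435];j=cv2.imread("pics/s7.png")[90:200,300:410]
r=lambda a:cv2.resize(a,(400,400),interpolation=cv2.INTER_CUBIC)
cv2.imwrite("pics/t7c.png",np.hstack([r(i),r(j)]))
```

```text
(no output)
```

View pics/t7c.png

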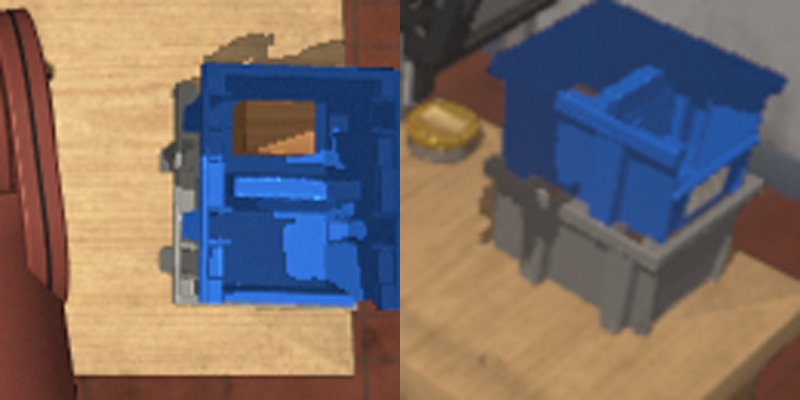

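The last picture shows the blue tote level on the grey rim, left edge at (203,65)–(203,303) and low front towards the robot. The offcut is inside at (273,128), and the wax tin hasn't moved.

```bash
python3 -c "
from rig import ctrl, cams, workorder, get_obs
print(workorder.finish_job())"
```

```text
the job is handed in; nothing more can be done
None
```

The job is handed in at about 25 s of robot time: the grey tote was slid round to face within about 2° of straight away from the robot. The blue tote was set on it at the home height, with its low front towards the robot, and in the last pictures it sits level with its offcut inside and the wax tin in place. The bears were standing in every view up to the lowering; the blue tote hid them after that.

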